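Index and lock a spindle pulley in its service stand

TASK

Lock the spindle in the service stand: turn the pulley by its rim until the engraved line faces the pointer, then put the locking pin with the plain round head into the bush on the arm and, because the pointer is only set by eye, rock the pulley gently until the pin drops into its hole and its head sits fully home on the bush. Never force the pin, and leave the other things on the bench where they are.

Things in the scene. Friction and masses are not known exactly. Their poses are not given: they have to be found in the camera images.
- stand: Grey service stand, fixed: base plate 240 x 260 mm, origin on the bench under the spindle's axis. A spindle is clamped upright in it with a belt pulley lying flat on top. A post 112 mm from the axis carries the lock arm, 40 mm wide, whose underside is 12 mm above the pulley's rim; it reaches inward over the rim and ends in the bush. The stand's x axis points from the axis to the bush and post.
- pulley: Bare aluminium pulley, 164 mm across, origin on its axis, 124 mm above the bench. Its rim is a wall 12 mm thick (radius 70 to 82 mm) standing 24 mm above the flat web inside it, so it can be pinched from above, one finger inside, one outside; the hub and nut (22 mm radius) stay below the rim's top. It turns either way with a light even drag (about 1.5 N at the rim) and stays where it is left.
- spindle (a point): Point on the pulley's vertical axis, level with the top of its rim, 164 mm above the bench.
- line (a point): Outer end of the dark engraved line across the top of the pulley's rim, 82 mm from the axis, 164 mm above the bench; it turns with the pulley. The pulley's single lock hole, plain, 11.5 mm, goes through the web 54 mm from the axis. The line was laid out by eye: the hole lies roughly a quarter turn (85 to 100 degrees) clockwise of it, seen from above, and is hidden under the arm when it is right.
- pointer_tip (a point): Tip of the flat steel pointer on its own thin round post, level with the rim's top, 3.5 mm outside the rim (85.5 mm from the axis; its post at 114 mm, 173 mm tall). It is clamped by eye: when the lock hole is truly under the bush, the line can stand up to 7 degrees to one side of it or the other.
- bush (a point): Centre of the mouth of the steel locking bush on the stand's arm, on its flat top face (26 mm across), 200 mm above the bench and 54 mm from the spindle's axis. Upright round bore, 11 mm, with a 45 degree countersink at the mouth, 19 mm across, 4 mm deep. The bore runs down 56 mm and ends 4 mm above the pulley's web, which is 16 mm thick.
- pin_head (a point): Centre of the head of the steel locking pin: plain knurled cylinder 22 mm across, 32 mm tall. At the start the pin stands upright, loose, in one of the rack's three holes, this point 98 mm above the bench. With the pin in the bush and its foot resting on the web the head's underside is 12 mm above the bush; fully home it sits on the bush and this point is 16 mm above the bush point.
- pin_seat (a point): Centre of the underside of the locking pin's head, 16 mm below pin_head. The pin's own z axis points up through the head.
- lock_pin: The locking pin; origin in the middle of its foot, 88 mm below pin_head. Its shank under the head is 10 mm across and 72 mm long with a 1 mm chamfer at the foot; about 110 g, so it falls by its own weight.
- rack: Wooden pin rack, fixed, 56 x 156 x 60 mm (x, y, z), origin under its centre; three holes, 50 mm deep, in a row along its own y, 50 mm apart. The locking pin stands in one of them, two other pins in the others.
- ball_pin: Another pin in the rack, with a black ball for a head (28 mm, its top 101 mm above the bench); leave it. Origin at its foot.
- hex_drift: Another pin in the rack, with a small hexagon head (20 mm, its top 102 mm above the bench); leave it. Origin at its foot.
- wrench: Flat wrench, 170 mm, lying on the bench; leave it.
- paste_jar: White jar, 64 mm across, 60 mm tall; leave it.
- bearing: Steel bearing ring, 62 mm across, 16 mm tall, lying on the bench; leave it.
- spacer: Stepped brass spacer, 36 mm across, 34 mm tall; leave it.

How it is judged (in metres and radians):
On the way:
1. the engraved line has been turned round to the pointer (horizontal distance between line and pointer_tip below 0.013 m), for 0.1 s.
At the end, for the whole second after the job is handed in: The locking pin stands upright through the bush in the pulley's lock hole, the underside of its head within 4 mm of the bush's top face, the engraved line within 13 mm of the pointer's tip (seen from above), everything released and at rest (distance between pin_seat and bush below 0.004 m and angle between pin_seat's own z axis and vertical below 0.1 rad and horizontal distance between line and pointer_tip below 0.013 m and linear speed of lock_pin below 0.01 m/s and angular speed of pulley below 0.05 rad/s); the robot touches nothing.
It fails at once if the locking pin is forced: more than 35 N between it and the pulley while the robot touches the pin or the pulley (contact force between lock_pin and pulley above 35 N and (contact force between any of the fingers, the arm and lock_pin above 0.5 N or contact force between any of the fingers, the arm and pulley above 0.5 N)).
It fails at once if another thing on the bench is moved more than 30 mm (distance of any of ball_pin, hex_drift, wrench, paste_jar, bearing, spacer from where it was at the start of the episode above 0.03 m).
It also fails if it takes over 61 s, if anything falls off the work surface, if the arm or the gripper's body presses on something with over 40 N, if the wrist force passes 120 N, or if a joint passes its speed limit or range.

ROBOT

A 6-joint arm with a two-finger parallel gripper is mounted at the origin on the work surface. World frame = base frame: x ahead of the robot, y to its left, z up, the work surface at z = 0. Lengths are in mm, angles in rad, forces in N, time in s.
With the tool pointing down it reaches from about 325 to 1000 mm from the base axis. Payload 5.1 kg.
Tool frame: the origin (TCP) lies at the very end of the fingers, on their centre line; the grasp point (between the pads) lies 19 mm behind it; z points along the fingers, y is the direction in which the jaws open and shut (so a half turn about z gives the same grasp; the last joint's range is limited). The gripper opens to 85 mm and grips with 20 to 120 N. Pads are 22 mm wide; open, the fingers measure 114 mm over their backs; the gripper's body (76 mm by 85 mm) begins 54 mm behind the grasp point. The pads swing forward as they close: fully open they stand 13 mm farther back than shut.
Start: joints at [1.175, 0.124, 1.65, -0, 1.367, -0.083], TCP at [200.041, 618.44, 231.322] pointing down, gripper open.
Joint ranges: [-2.61, 2.61], [-1.02, 2.33], [0.03, 2.71], [-1.35, 4.49], [0.32, 2.68], [-2.91, 2.91]. Speed limits (rad/s): [2.57, 2.57, 3.14, 3.14, 3.14, 3.14].

INTERFACE

Orientations are given as [roll, pitch, yaw] about the fixed x, y, z axes, in that order (R = Rz(yaw) Ry(pitch) Rx(roll)).
In Python, from plant import status, eyes, ticket gives the robot as it stands. The module is installed in compiled form; this text tells all that it offers.
- The arm moves only by the tool carry_out, never from a script. Its argument "increments" is text: rows parted by semicolons, each of 4 numbers parted by spaces: the shift along the world's x, y, z in m, then the turn about the world's z in degrees. In form: x y z roll; .... A call has exactly 5 rows; each row shifts and turns the commanded pose from where the row before left it; what a row does not reach is not made up. A row lasts 1/10 s, in which the tool goes at most 50 mm and 8.59 degrees, less where a joint would pass 70% of its speed; a pose out of reach is approached as far as the arm can. A call with a gripper value outside its range is refused whole. "jaw" is the closure, from -1 (fully open) to 1 (shut), so that 0 is half open, set as the call begins (left out, the last holds). The fingers move at their own pace and stop on an object; "grip_force" is the grip in N (left out, the last holds). Time passes only in rows, so rows that do not move let the fingers close, or fill a call up. It gives the time, the measured TCP pose, the force and the opening at its end, in the units of the state.
- status.read_state(): the state, without advancing time (a new reading comes with each control period).
- eyes.camera(name): name is "scene" or "top" or "wrist"; returns the picture (384x512x3 uint8, blue, green, red); there is no depth.
- eyes.camera_params(name): a dict with "fx", "fy", "cx", "cy" (pixels), "D" ([k1, k2, p1, p2, k3] as OpenCV has them; the pictures are not rectified), "position" and "orientation" of the camera in the world; the wrist camera has in their place "tool_from_camera" (4x4, takes a point from camera to tool coordinates, whose origin is the TCP and whose axes are the flange's). Camera axes: x right, y down, z forward; pixel columns grow to the right and rows downward; lengths in mm; the calibration is good to about 2 mm. A picture is of the moment at which its call begins: read the wrist's pose just before it. camera_params takes no time and is no camera call.
- ticket.finish_job(): hands the job in, once; it reports no verdict.
The state is a dict: "time": time; "joint_pos": joint angles; "qvel": joint speeds; "joint_torque": joint torques, N m; "ee_pos": TCP position; "ee_rot": TCP orientation; "contact_force": force on the tool from outside, world axes, zero at the start; "torque": the same for the moment, N m; "opening": finger opening in mm.
Only numpy, scipy, OpenCV 4.12 (cv2) and the standard library are available. Lean on these libraries where they do the work, as an engineer would, in place of code of your own. Each camera call takes 0.05 s, during which the arm holds its last target.

## Working session

There is one attempt and no reset: what is moved stays moved. The work goes in short steps, Python scripts to look and compute and a tool call to move; the robot and the scene stay as the last step left them, time stands still between calls to the robot, and variables do not carry over. Pictures are saved under pics/ and viewed, and the job is handed in when it is done.

Besides the shell and the picture viewer there is one more tool, called after "Request:" as name(argument=value, ...) on one line, values as JSON. carry_out: Moves the arm, as the interface text tells. Its arguments: {"type":"object","properties":{"increments":{"type":"string"},"jaw":{"type":"number"},"grip_force":{"type":"number"}},"required":["increments"]}

```bash
mkdir -p pics; cat > h.py <<'E'
import numpy as np, cv2, json
from plant import status, eyes, ticket
from scipy.spatial.transform import Rotation as R
E
python3 - <<'E'
from h import *
for n in ["scene","top","wrist"]:
    s=status.read_state()
    im=eyes.camera(n); cv2.imwrite(f"pics/{n}0.png",im); p=eyes.camera_params(n); print(n,p)
    print(s['ee_pos'],s['ee_rot'],s['time'],s['opening'])
E
```

```text
scene {'fx': 395.37128466700636, 'fy': 395.37128466700636, 'cx': 261.1785035800889, 'cy': 185.7866271512921, 'D': array([-0.02683741,  0.        ,  0.        ,  0.        ,  0.        ]), 'position': array([1137.78452562, -301.95101696,  827.30715969]), 'orientation': array([-2.36817375,  0.0122702 ,  1.01189348])}
[199.82726805 617.87560475 230.05759264] [-3.13951998e+00 -1.59724302e-04  2.82879504e+00] 0.0 85.2913253274529
top {'fx': 425.10263394977085, 'fy': 425.10263394977085, 'cx': 252.4606175934494, 'cy': 194.06193262726728, 'D': array([-0.15880226,  0.        ,  0.        ,  0.        ,  0.        ]), 'position': array([ 512.63103315,   19.44359151, 1417.97305024]), 'orientation': array([-3.09115276,  0.01859379, -1.57040534])}
[199.81753733 617.89328769 230.0693121 ] [-3.13956297e+00 -1.67459886e-04  2.82880674e+00] 0.05 85.33684543427712
wrist {'fx': 332.6685142446377, 'fy': 332.6685142446377, 'cx': 253.25521809677252, 'cy': 191.30696833615926, 'D': array([-0.00222203,  0.        ,  0.        ,  0.        ,  0.        ]), 'tool_from_camera': array([[ 4.31884230e-04, -9.62968764e-01, -2.69612633e-01,
         6.87767713e+01],
       [ 9.99999706e-01,  2.45111301e-04,  7.26410977e-04,
        -4.53991372e-01],
       [-6.33425977e-04, -2.69612868e-01,  9.62968587e-01,
        -1.42155366e+02],
       [ 0.00000000e+00,  0.00000000e+00,  0.00000000e+00,
         1.00000000e+00]])}
[199.82401215 617.92390076 230.15494111] [-3.13967399e+00 -1.17779736e-04  2.82883770e+00] 0.1 85.42166024248166
```

View pics/scene0.png

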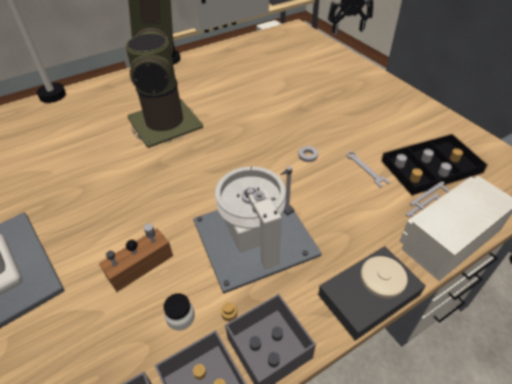

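View pics/top0.png

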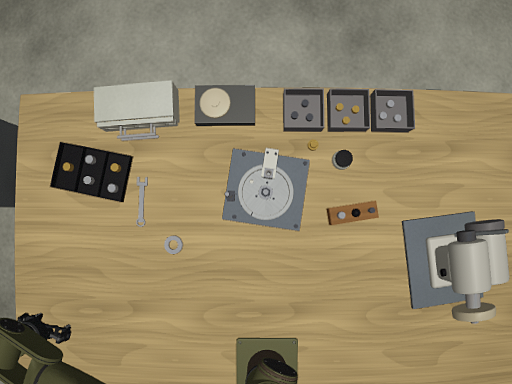

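View pics/wrist0.png

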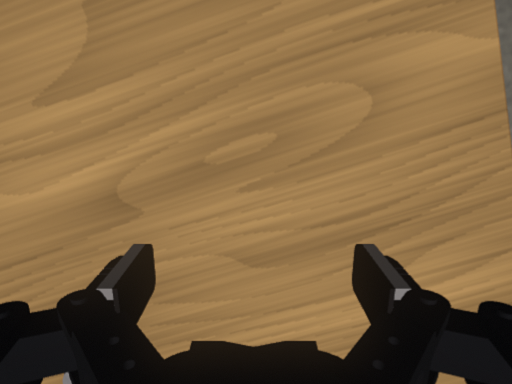

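```bash
cat >> h.py <<'E'
def Rm(rpy): return R.from_euler('xyz',rpy).as_matrix()
def pose(name,s=None):
    p=eyes.camera_params(name)
    K=np.array([[p['fx'],0,p['cx']],[0,p['fy'],p['cy']],[0,0,1]])
    if name=='wrist':
        T=np.eye(4);T[:3,:3]=Rm(s['ee_rot']);T[:3,3]=s['ee_pos'];T=T@p['tool_from_camera']
        return K,p['D'],T[:3,:3],T[:3,3]
    return K,p['D'],Rm(p['orientation']),np.array(p['position'])
def ray(c,uv):
    K,D,Rw,t=c
    q=cv2.undistortPoints(np.array([[uv]],float),K,D)[0,0]
    d=Rw@np.array([q[0],q[1],1]); return t,d/np.linalg.norm(d)
def plane(c,uv,z):
    t,d=ray(c,uv); return t+d*(z-t[2])/d[2]
def proj(c,P):
    K,D,Rw,t=c; P=np.atleast_2d(np.array(P,float))
    return cv2.projectPoints((P-t)@Rw,np.zeros(3),np.zeros(3),K,D)[0][:,0]
def tri(*rs):
    A=np.zeros((3,3));b=np.zeros(3)
    for t,d in rs:
        M=np.eye(3)-np.outer(d,d);A+=M;b+=M@t
    X=np.linalg.solve(A,b); return X,[np.linalg.norm((np.eye(3)-np.outer(d,d))@(X-t)) for t,d in rs]
E
python3 - <<'E'
from h import *
im=cv2.imread("pics/top0.png")
cv2.imwrite("pics/top0a.png",cv2.resize(im[140:240,215:315],None,fx=6,fy=6,interpolation=cv2.INTER_CUBIC))
cv2.imwrite("pics/top0b.png",cv2.resize(im[135:235,295:395],None,fx=6,fy=6,interpolation=cv2.INTER_CUBIC))
im=cv2.imread("pics/scene0.png")
cv2.imwrite("pics/scene0a.png",cv2.resize(im[150:290,190:330],None,fx=4,fy=4,interpolation=cv2.INTER_CUBIC))
cv2.imwrite("pics/scene0b.png",cv2.resize(im[210:310,90:190],None,fx=5,fy=5,interpolation=cv2.INTER_CUBIC))
E
```

```text
(no output)
```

View pics/top0a.png

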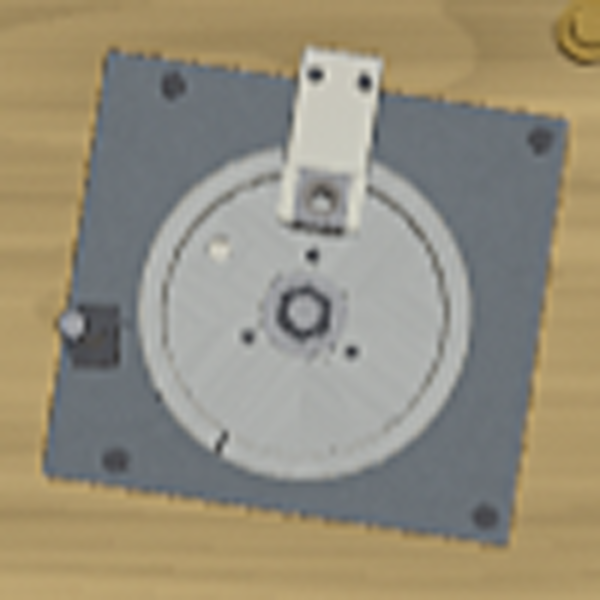

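View pics/top0b.png

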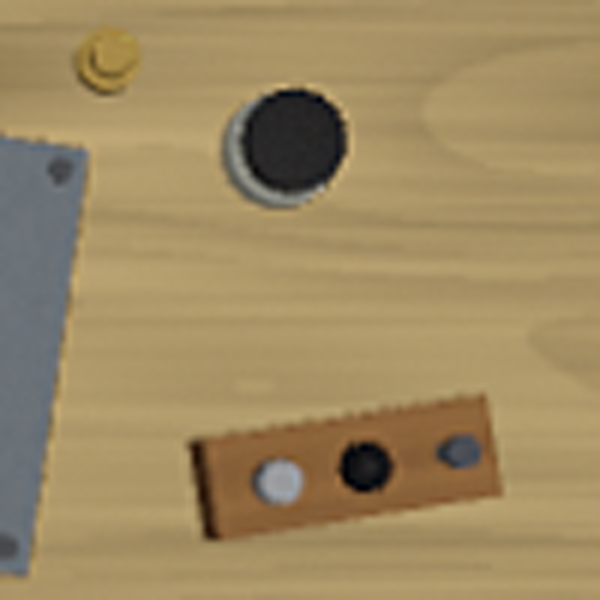

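View pics/scene0a.png

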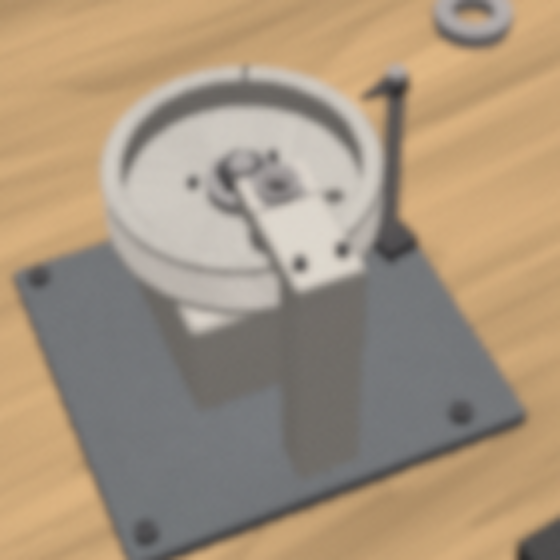

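View pics/scene0b.png

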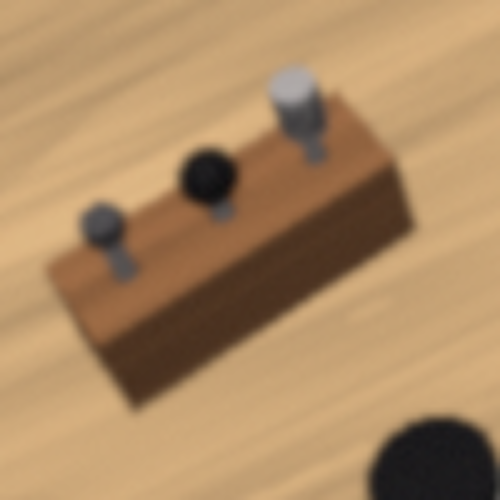

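```bash
python3 - <<'E'
from h import *
ct=pose('top');cs=pose('scene')
a=lambda u,v:(u/6+215-.4,v/6+140-.4)
b=lambda u,v:(u/6+295-.4,v/6+135-.4)
sa=lambda u,v:(u/4+190-.4,v/4+150-.4)
sb=lambda u,v:(u/5+90-.4,v/5+210-.4)
np.set_printoptions(precision=1,suppress=True)
print('rimc',plane(ct,a(305,313),164))
print('bush',plane(ct,a(322,198),200),tri(ray(ct,a(322,198)),ray(cs,sa(281,184))))
print('line',plane(ct,a(221,441),164),tri(ray(ct,a(219,449)),ray(cs,sa(246,66))))
print('hole',plane(ct,a(218,247),140))
print('post',plane(ct,a(72,324),173),tri(ray(ct,a(72,324)),ray(cs,sa(400,75))))
print('ptip scene',plane(cs,sa(368,95),164))
print('pin',plane(ct,b(279,482),114),tri(ray(ct,b(279,482)),ray(cs,sb(294,85))))
print('ball',plane(ct,b(366,467),90));print('hex',plane(ct,b(461,451),102))
print('bolts',[plane(ct,a(*q),12) for q in [(173,85),(540,140),(116,460),(485,516)]])
E
```

```text
rimc [582.7   4.5 164. ]
bush [635.9  -3.3 200. ] (array([636.6,  -2.3, 198.9]), [np.float64(1.1550073495239257), np.float64(1.1550073495239261)])
line [519.7  45.8 164. ] (array([516.1,  47.3, 167.2]), [np.float64(0.6890470218251697), np.float64(0.6890470218251308)])
hole [617.3  47.9 140. ]
post [576.9 118.6 173. ] (array([577.4, 119.4, 171.4]), [np.float64(0.7201002935106783), np.float64(0.7201002935106834)])
ptip scene [575.4  98.4 164. ]
pin [ 514.  -228.9  114. ] (array([ 514.1, -228.8,  114.5]), [np.float64(0.03972212223215681), np.float64(0.039722122232120696)])
ball [ 521.8 -279.6   90. ]
hex [ 529.8 -327.2  102. ]
bolts [array([718.2,  75.8,  12. ]), array([ 687.2, -127.9,   12. ]), array([510.1, 106.9,  12. ]), array([479.3, -96.3,  12. ])]
```

Request:
carry_out(increments="0.0255 -0.0409 0.0067 -4.8;0.0255 -0.0409 0.0067 -4.8;0.0255 -0.0409 0.0067 -4.8;0.0255 -0.0409 0.0067 -4.8;0.0255 -0.0409 0.0067 -4.8", jaw=0, grip_force=20)

```text
time: 0.65
ee_pos: [328.0, 412.1, 264.7]
ee_rot: [-3.141, 0.0, 2.407]
contact_force: [0.9, 0.3, -0.7]
opening: 42.6
```

Request:
carry_out(increments="0.0255 -0.0409 0.0067 -4.8;0.0255 -0.0409 0.0067 -4.8;0.0255 -0.0409 0.0067 -4.8;0.0255 -0.0409 0.0067 -4.8;0.0255 -0.0409 0.0067 -4.8")

```text
time: 1.15
ee_pos: [455.5, 207.6, 298.5]
ee_rot: [3.141, -0.0, 1.988]
contact_force: [1.2, 0.6, 1.3]
opening: 43.1
```

Request:
carry_out(increments="0.0255 -0.0409 0.0067 -4.8;0.0255 -0.0409 0.0067 -4.8;0.0255 -0.0409 0.0067 -4.8;0.0255 -0.0409 0.0067 -4.8;0.0255 -0.0409 0.0067 -4.8")

```text
time: 1.65
ee_pos: [583.1, 3.0, 331.8]
ee_rot: [-3.141, -0.0, 1.568]
contact_force: [0.6, 0.5, -0.1]
opening: 42.9
```

Request:
carry_out(increments="0 0 0 0;0 0 0 0;0 0 0 0;0 0 0 0;0 0 0 0")

```text
time: 2.15
ee_pos: [582.1, 6.1, 331.8]
ee_rot: [3.142, -0.0, 1.574]
contact_force: [0.3, -0.2, 0.1]
opening: 42.8
```

```bash
cat >> h.py <<'E'
def snap(tag):
    s=status.read_state(); im=eyes.camera('wrist'); cv2.imwrite(f"pics/{tag}.png",im)
    json.dump({k:np.array(s[k]).tolist() for k in s},open(f"pics/{tag}.json","w"))
    print(s['time'],np.round(s['ee_pos'],1),np.round(np.degrees(s['ee_rot']),2),np.round(s['contact_force'],1),round(s['opening'],1))
    return s,im
E
python3 -c "
from h import *
s,im=snap('w1')
cv2.imwrite('pics/w1a.png',cv2.resize(im,None,fx=1.5,fy=1.5,interpolation=cv2.INTER_CUBIC))"
```

```text
2.15 [582.1   6.1 331.8] [ 1.800e+02 -1.000e-02  9.019e+01] [ 0.3 -0.2  0.1] 42.8
```

View pics/w1a.png

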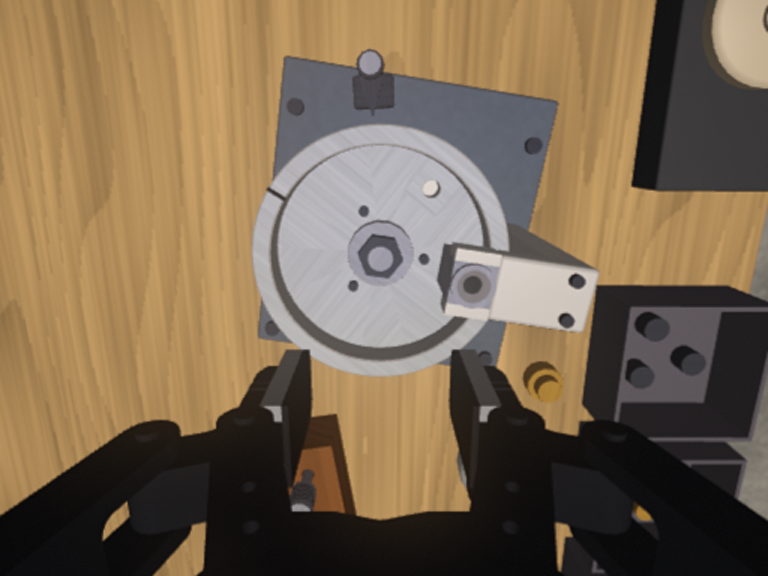

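```bash
python3 -c "
from h import *
im=cv2.imread('pics/w1.png')
cv2.imwrite('pics/w1b.png',cv2.resize(im[30:130,160:300],None,fx=5.7,fy=5.7,interpolation=cv2.INTER_CUBIC))
cv2.imwrite('pics/w1c.png',cv2.resize(im[100:240,270:410],None,fx=4,fy=4,interpolation=cv2.INTER_CUBIC))"
```

```text
(no output)
```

View pics/w1b.png

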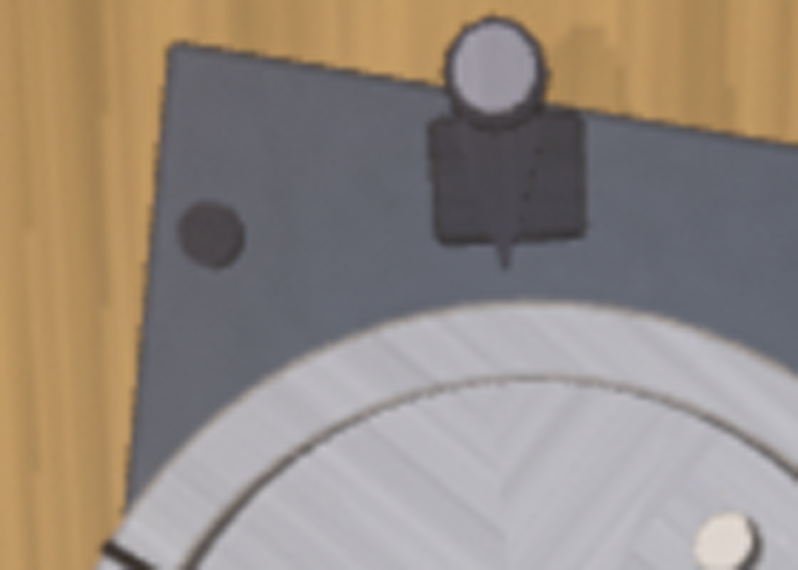

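View pics/w1c.png

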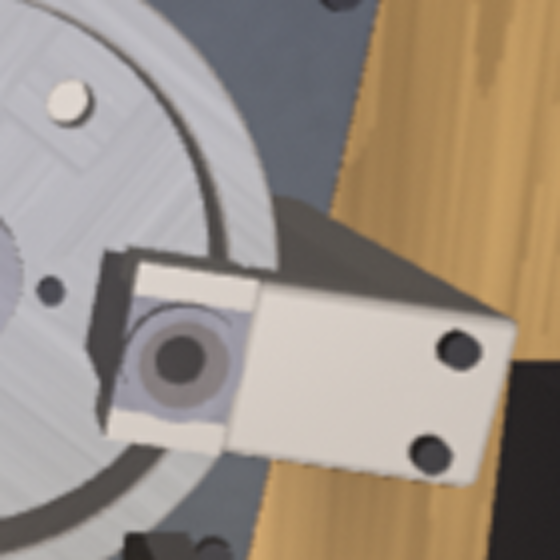

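```bash
cat > m1.py <<'E'
from h import *
np.set_printoptions(precision=2,suppress=True)
s=json.load(open('pics/w1.json'));c=pose('wrist',s)
B=lambda u,v:((u+.5)/5.7+160-.5,(v+.5)/5.7+30-.5)
C=lambda u,v:((u+.5)/4+270-.5,(v+.5)/4+100-.5)
A=lambda u,v:((u+.5)/1.5-.5,(v+.5)/1.5-.5)
# rim outer: radial edge search
im=cv2.imread('pics/w1.png');hsv=cv2.cvtColor(im,cv2.COLOR_BGR2HSV).astype(float)
g=cv2.GaussianBlur(cv2.cvtColor(im,cv2.COLOR_BGR2GRAY),(3,3),0).astype(np.float32)
c0=np.array([582.7,4.5])
def edge(c0):
    pts=[]
    for th in np.radians(np.r_[20:140:3,155:265:3]):
        r=np.arange(76,90,.25)
        P=np.c_[c0[0]+r*np.cos(th),c0[1]+r*np.sin(th),np.full(len(r),164.)]
        q=proj(c,P).astype(np.float32)
        v=cv2.remap(g,q[:,0],q[:,1],cv2.INTER_LINEAR)[:,0]
        k=np.argmin(np.gradient(v)); pts.append(q[k])
    return np.array(pts)
w=[plane(c,p,164)[:2] for p in edge(c0)]
w=np.array(w)
from scipy.optimize import least_squares
f=least_squares(lambda x:np.hypot(w[:,0]-x[0],w[:,1]-x[1])-x[2],[*c0,82],loss='soft_l1',f_scale=.5)
print('rim fit',f.x, np.std(f.fun))
cc=f.x[:2]
def pol(P): d=np.array(P[:2])-cc; return np.hypot(*d),np.degrees(np.arctan2(d[1],d[0]))
for n,uv,z in [('bush',C(182,364),200),('hole',C(72,102),140),('line',B(106,547),164),('tip',B(505,266),164),('post',B(495,68),173),('hub',A(380,257),164)]:
    P=plane(c,uv,z); print(n,P,pol(P))
E
python3 m1.py
```

```text
rim fit [581.65   6.41  81.21] 1.0014243067987152
bush [634.45  -1.62 200.  ] (np.float64(53.40159364753773), np.float64(-8.64814736505875))
hole [615.36  48.83 140.  ] (np.float64(54.17702676258488), np.float64(51.52840694868791))
line [512.57  49.89 164.  ] (np.float64(81.62911279202996), np.float64(147.81546910133883))
tip [576.76  92.93 164.  ] (np.float64(86.65923483801923), np.float64(93.23428813242307))
post [575.43 119.85 173.  ] (np.float64(113.6088254942042), np.float64(93.13652636174398))
hub [581.47   7.44 164.  ] (np.float64(1.0409184886538698), np.float64(100.11484152291068))
```

```bash
python3 -c "
from h import *
s,im=snap('w1x');s,im=snap('w1x')"
```

```text
2.2 [582.1   6.  331.9] [179.99  -0.    90.17] [ 1.  -0.8 -0. ] 42.6
2.25 [582.2   5.8 331.9] [179.99   0.    90.16] [ 0.2  0.2 -0.6] 42.8
```

Request:
carry_out(increments="-0.0135 -0.007 -0.02 5.6;-0.0135 -0.007 -0.02 5.6;-0.0135 -0.007 -0.02 5.6;-0.0135 -0.007 -0.02 5.6;-0.0135 -0.007 -0.02 5.6")

```text
time: 2.8
ee_pos: [514.4, -30.0, 231.1]
ee_rot: [3.141, 0.0, 2.065]
contact_force: [-0.4, 0.5, -0.2]
opening: 42.6
```

Request:
carry_out(increments="0 0 -0.02 0;0 0 -0.01 0;0 0 -0.01 0;0 0 0 0;0 0 0 0")

```text
time: 3.3
ee_pos: [515.6, -30.0, 192.4]
ee_rot: [3.141, 0.0, 2.061]
contact_force: [0.3, 0.6, 0.7]
opening: 42.9
```

```bash
python3 -c "
from h import *
s,im=snap('w2')"
```

```text
3.3 [515.6 -30.  192.4] [1.7996e+02 3.0000e-02 1.1810e+02] [0.3 0.6 0.7] 42.9
```

View pics/w2.png

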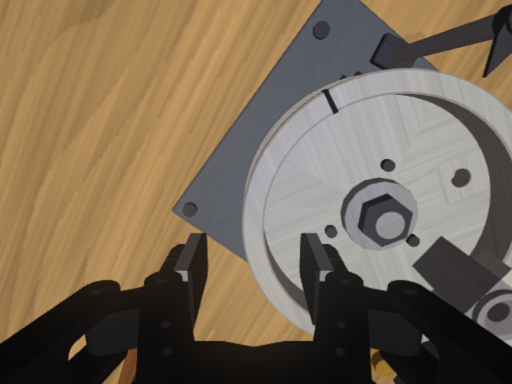

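Request:
carry_out(increments="0 0 -0.012 0;0 0 -0.012 0;0 0 -0.01 0;0 0 -0.01 0;0 0 0 0")

```text
time: 3.85
ee_pos: [513.6, -29.8, 145.2]
ee_rot: [-3.138, -0.003, 2.061]
contact_force: [0.3, -0.2, -0.7]
opening: 42.9
```

```bash
python3 -c "
from h import *
s,im=snap('w3')"
```

```text
3.85 [513.6 -29.8 145.2] [-1.7980e+02 -1.5000e-01  1.1807e+02] [ 0.3 -0.2 -0.7] 42.9
```

View pics/w3.png

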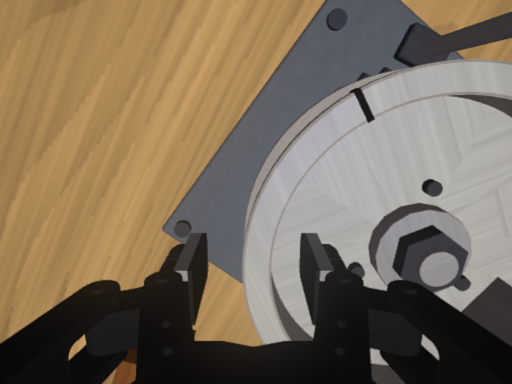

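Request:
carry_out(increments="0 0 0 0;0 0 0 0;0 0 0 0;0 0 0 0;0 0 0 0", jaw=1, grip_force=20)

```text
time: 4.4
ee_pos: [515.6, -29.9, 148.6]
ee_rot: [3.14, 0.0, 2.061]
contact_force: [0.7, 2.7, 2.2]
opening: 11.7
```

```bash
python3 -c "
import numpy as np
c=np.array([582,5.7]);p=np.array([515,-30.])
d=p-c;print(np.hypot(*d))
f=lambda a:c+np.array([[np.cos(a),-np.sin(a)],[np.sin(a),np.cos(a)]])@d
P=[f(-np.radians(4*i)) for i in range(16)]
for i in range(15): x=(P[i+1]-P[i])/1000;print('%.4f %.4f 0 -4;'%tuple(x),end='\n' if i%5==4 else '')
print(P[-1])"
```

```text
75.91765275612781
-0.0023 0.0048 0 -4;-0.0020 0.0049 0 -4;-0.0016 0.0050 0 -4;-0.0013 0.0051 0 -4;-0.0009 0.0052 0 -4;
-0.0006 0.0053 0 -4;-0.0002 0.0053 0 -4;0.0002 0.0053 0 -4;0.0005 0.0053 0 -4;0.0009 0.0052 0 -4;
0.0013 0.0051 0 -4;0.0016 0.0050 0 -4;0.0020 0.0049 0 -4;0.0023 0.0048 0 -4;0.0026 0.0046 0 -4;
[517.58289308  45.87370205]
```

Request:
carry_out(increments="-0.0023 0.0048 0 -4;-0.0020 0.0049 0 -4;-0.0016 0.0050 0 -4;-0.0013 0.0051 0 -4;-0.0009 0.0052 0 -4")

```text
time: 4.9
ee_pos: [507.2, -4.9, 148.6]
ee_rot: [3.141, 0.0, 1.709]
contact_force: [-0.2, 0.6, 2.0]
opening: 11.4
```

Request:
carry_out(increments="-0.0006 0.0053 0 -4;-0.0002 0.0053 0 -4;0.0002 0.0053 0 -4;0.0005 0.0053 0 -4;0.0009 0.0052 0 -4")

```text
time: 5.4
ee_pos: [507.9, 21.5, 148.6]
ee_rot: [3.141, 0.0, 1.36]
contact_force: [-1.4, 1.2, 2.4]
opening: 11.8
```

Request:
carry_out(increments="0.0013 0.0051 0 -4;0.0016 0.0050 0 -4;0.0020 0.0049 0 -4;0.0023 0.0048 0 -4;0.0026 0.0046 0 -4")

```text
time: 5.9
ee_pos: [517.7, 45.9, 148.6]
ee_rot: [3.141, 0.0, 1.011]
contact_force: [-0.7, 0.8, 3.3]
opening: 11.5
```

Request:
carry_out(increments="0 0 0 0;0 0 0 0;0 0 0 0;0 0 0 0;0 0 0 0", jaw=0)

```text
time: 6.4
ee_pos: [517.4, 45.5, 147.7]
ee_rot: [-3.141, 0.0, 1.014]
contact_force: [0.9, 0.7, -0.1]
opening: 43.0
```

Request:
carry_out(increments="0 0 0.014 0;0 0 0.02 0;0.014 -0.008 0.04 6;0.014 -0.008 0.04 6;0.014 -0.008 0.04 6")

```text
time: 6.9
ee_pos: [559.8, 21.5, 304.6]
ee_rot: [3.14, -0.0, 1.332]
contact_force: [0.6, 1.0, -0.6]
opening: 42.5
```

Request:
carry_out(increments="0.014 -0.008 0.028 6;0.009 -0.009 0 6;0 0 0 0;0 0 0 0;0 0 0 0")

```text
time: 7.4
ee_pos: [581.7, 5.1, 328.9]
ee_rot: [-3.14, -0.0, 1.536]
contact_force: [-0.4, 0.0, -0.5]
opening: 42.4
```

```bash
python3 -c "
from h import *
s,im=snap('w4')
cv2.imwrite('pics/w4b.png',cv2.resize(im[20:240,150:430],None,fx=2.8,fy=2.7,interpolation=cv2.INTER_CUBIC))"
```

```text
7.4 [581.7   5.1 328.9] [-1.7989e+02 -1.0000e-02  8.8010e+01] [-0.4  0.  -0.5] 42.4
```

View pics/w4b.png

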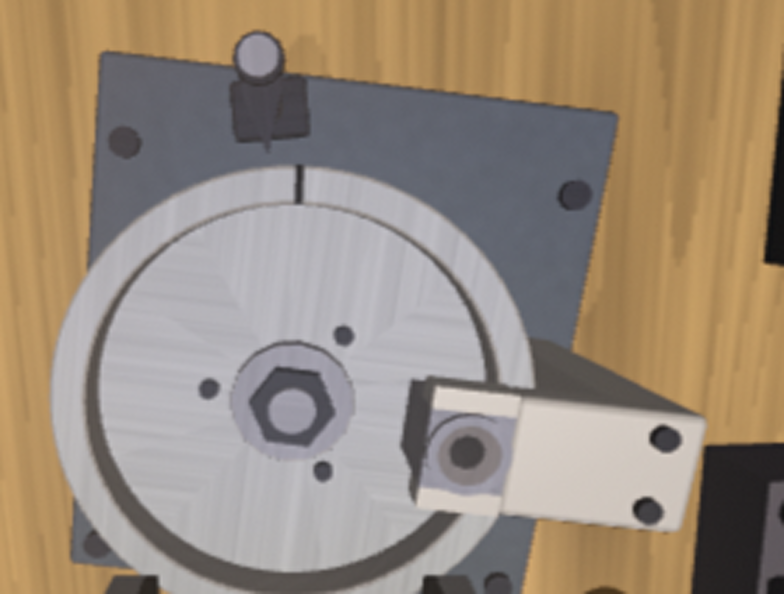

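```bash
cat > m2.py <<'E'
from h import *
np.set_printoptions(precision=2,suppress=True)
s=json.load(open('pics/w4.json'));c=pose('wrist',s)
B=lambda u,v:((u+.5)/2.8+150-.5,(v+.5)/2.7+20-.5)
cc=np.array([581.7,6.2])
s1=json.load(open('pics/w1.json'));c1=pose('wrist',s1)
def pol(P): d=np.array(P[:2])-cc; return np.hypot(*d),np.degrees(np.arctan2(d[1],d[0]))
for n,uv,z in [('bush',B(468,459),200),('line',B(300,166),164),('lineIn',B(299,203),164),('tip',B(268,150),164),('post',B(259,54),173),('hub',B(292,409),152)]:
    P=plane(c,uv,z); print(n,P,pol(P))
l=plane(c,B(300,166),164);t=plane(c,B(268,150),164);print(np.linalg.norm(l-t))
print('rim T,B,L: ',plane(c,B(299,166),164),plane(c,B(52,395),164),plane(c,B(533,390),164))
E
python3 m2.py
```

```text
bush [634.38  -2.94 200.  ] (np.float64(53.46723820644126), np.float64(-9.839495468433975))
line [586.84  87.6  164.  ] (np.float64(81.56648408516865), np.float64(86.38592211452018))
lineIn [586.16  76.07 164.  ] (np.float64(70.0081285455797), np.float64(86.34563085868947))
tip [577.02  92.87 164.  ] (np.float64(86.79382037261591), np.float64(93.09225698342983))
post [575.69 120.15 173.  ] (np.float64(114.10644556254888), np.float64(93.02061015640113))
hub [581.54   4.53 152.  ] (np.float64(1.6800979479107827), np.float64(-95.48944557679958))
11.144689083420646
rim T,B,L:  [586.53  87.62 164.  ] [501.36  14.81 164.  ] [662.43  11.09 164.  ]
```

Request:
carry_out(increments="-0.0114 -0.039 -0.01 1.9;-0.0114 -0.039 -0.01 1.9;-0.0114 -0.039 -0.01 1.9;-0.0114 -0.039 -0.01 1.9;-0.0114 -0.039 -0.01 1.9")

```text
time: 7.95
ee_pos: [524.4, -190.9, 278.9]
ee_rot: [-3.141, -0.001, 1.704]
contact_force: [0.1, 0.5, 0.2]
opening: 42.5
```

Request:
carry_out(increments="-0.0114 -0.039 -0.01 1.9;0 0 -0.04 0;0 0 0 0;0 0 0 0;0 0 0 0")

```text
time: 8.45
ee_pos: [515.0, -228.7, 231.7]
ee_rot: [3.14, 0.001, 1.737]
contact_force: [0.7, -0.5, 0.7]
opening: 42.5
```

```bash
python3 -c "
from h import *
s,im=snap('w5')
np.set_printoptions(precision=2,suppress=True)
c=pose('wrist',s)
for z in (114,82,60): print(proj(c,[514.1,-228.8,z]))
"
```

```text
8.45 [ 515.  -228.7  231.7] [1.799e+02 8.000e-02 9.954e+01] [ 0.7 -0.5  0.7] 42.5
[[252.51 185.69]]
[[252.5  176.65]]
[[252.5  171.45]]
```

View pics/w5.png

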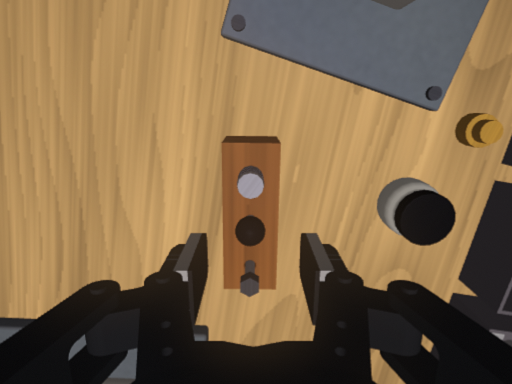

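Request:
carry_out(increments="-0.001 0 -0.035 0;0 0 -0.035 0;0 0 -0.035 0;0 0 -0.022 0;0 0 -0.015 0")

```text
time: 9.0
ee_pos: [513.5, -228.6, 87.4]
ee_rot: [3.142, 0.0, 1.737]
contact_force: [-0.3, 0.6, 0.1]
opening: 42.5
```

Request:
carry_out(increments="0 0 0 0;0 0 0 0;0 0 0 0;0 0 0 0;0 0 0 0", jaw=1, grip_force=40)

```text
time: 9.5
ee_pos: [513.7, -229.6, 88.9]
ee_rot: [3.14, 0.001, 1.736]
contact_force: [-0.6, -0.1, -0.8]
opening: 20.6
```

Request:
carry_out(increments="0 0 0.01 0;0 0 0.02 0;0 0 0.02 0;0 0 0.02 0;0 0 0 0")

```text
time: 10.0
ee_pos: [515.6, -230.7, 162.7]
ee_rot: [3.135, 0.005, 1.736]
contact_force: [0.9, -0.3, -0.3]
opening: 21.1
```

```bash
python3 -c "
from h import *
s,im=snap('w6')
cv2.imwrite('pics/s6.png',cv2.resize(eyes.camera('scene')[180:310,70:240],None,fx=4,fy=4))
"
```

```text
10.0 [ 515.6 -230.7  162.7] [179.62   0.31  99.48] [ 0.9 -0.3 -0.3] 21.1
```

View pics/s6.png

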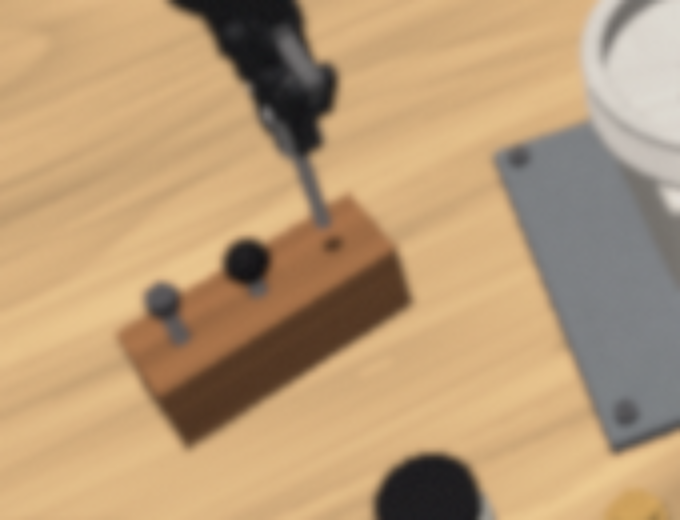

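View pics/w6.png

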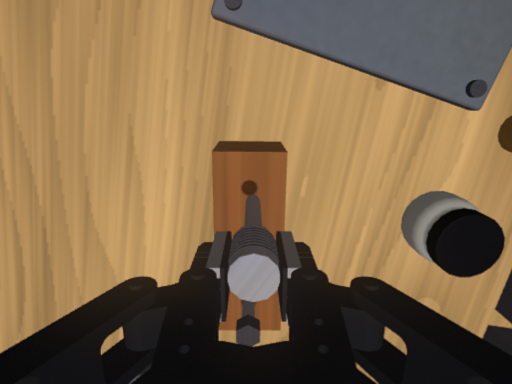

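```bash
python3 -c "
from h import *
np.set_printoptions(precision=2,suppress=True)
s=json.load(open('pics/w6.json'));c=pose('wrist',s)
Rt=Rm(s['ee_rot']);p=np.array(s['ee_pos'])
for z in (-26,6,78):
  print(z,proj(c,p+Rt@np.array([0,0,z])),proj(c,p+Rt@np.array([3,0,z])))
im=cv2.imread('pics/w6.png');cv2.imwrite('pics/w6a.png',cv2.resize(im[170:310,180:320],None,fx=4,fy=4,interpolation=cv2.INTER_CUBIC))
"
```

```text
-26 [[254.85 279.  ]] [[254.86 272.12]]
6 [[254.51 244.44]] [[254.52 238.71]]
78 [[254.07 200.49]] [[254.07 196.33]]
```

View pics/w6a.png

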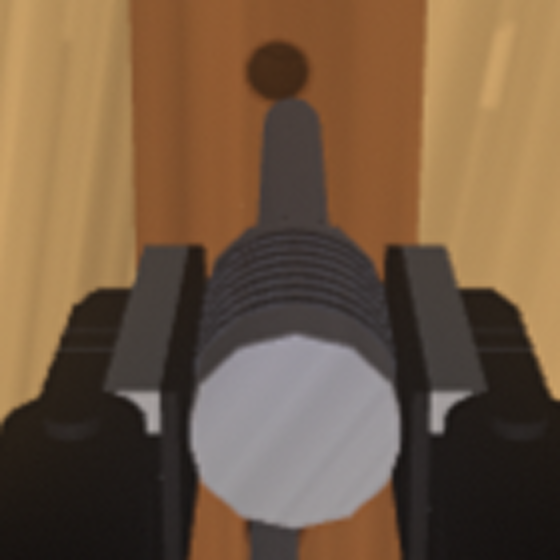

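Request:
carry_out(increments="0 0 0.045 0;0 0 0.045 0;0.0203 0.0377 0.009 0;0.0203 0.0377 0.009 0;0.0203 0.0377 0.009 0")

```text
time: 10.6
ee_pos: [574.1, -115.1, 273.9]
ee_rot: [-3.14, -0.001, 1.735]
contact_force: [0.9, -0.1, -1.5]
opening: 20.7
```

Request:
carry_out(increments="0.0203 0.0377 0.009 0;0.0203 0.0377 0.009 0;0.0205 0.0379 0.009 0;0 0 0 0;0 0 0 0")

```text
time: 11.1
ee_pos: [634.9, -2.1, 300.0]
ee_rot: [-3.139, -0.0, 1.738]
contact_force: [-0.8, -0.6, -2.4]
opening: 20.7
```

Request:
carry_out(increments="0 0 0 0;0 0 0 0;0 0 0 0;0 0 0 0;0 0 0 0")

```text
time: 11.6
ee_pos: [635.0, -3.4, 301.9]
ee_rot: [3.141, 0.0, 1.735]
contact_force: [0.6, -0.6, -1.3]
opening: 20.5
```

```bash
python3 -c "
from h import *
np.set_printoptions(precision=2,suppress=True)
s,im=snap('w7');c=pose('wrist',s)
cv2.imwrite('pics/w7a.png',cv2.resize(im[170:310,180:320],None,fx=4,fy=4,interpolation=cv2.INTER_CUBIC))
Rt=Rm(s['ee_rot']);p=np.array(s['ee_pos'])
print(proj(c,p+Rt@np.array([0,0,78])),proj(c,[635,-2.5,200]))
cv2.imwrite('pics/s7.png',cv2.resize(eyes.camera('scene')[140:270,200:340],None,fx=4,fy=4))
"
```

```text
11.6 [635.   -3.4 301.9] [179.99   0.    99.43] [ 0.6 -0.6 -1.3] 20.5
[[254.07 200.49]] [[254.14 190.09]]
```

View pics/w7a.png

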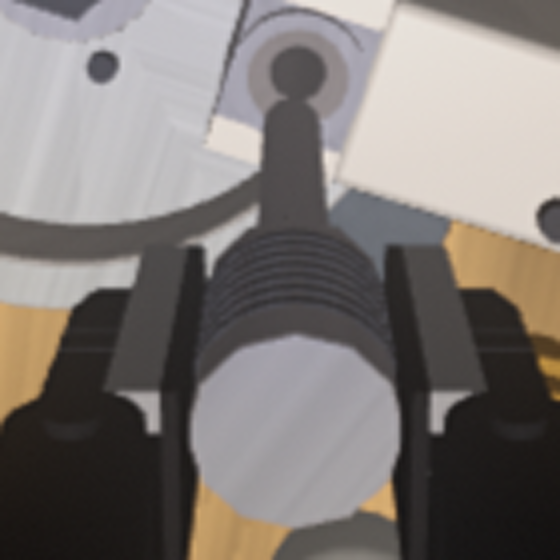

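View pics/s7.png

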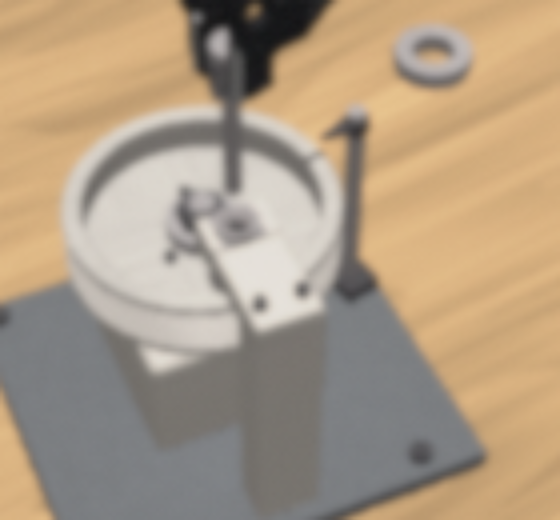

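Request:
carry_out(increments="0.0008 0.0005 -0.008 0;0 0 -0.008 0;0 0 -0.008 0;0 0 -0.004 0;0 0 0 0")

```text
time: 12.2
ee_pos: [635.5, -2.2, 272.3]
ee_rot: [-3.14, -0.001, 1.736]
contact_force: [-0.6, -0.4, -1.2]
opening: 20.6
```

Request:
carry_out(increments="0 0 -0.003 0;0 0 -0.003 0;0 0 -0.003 0;0 0 -0.003 0;0 0 0 0")

```text
time: 12.7
ee_pos: [635.7, -2.3, 261.1]
ee_rot: [-3.141, -0.0, 1.736]
contact_force: [0.6, 0.7, -2.7]
opening: 20.7
```

```bash
python3 -c "
from h import *
s,im=snap('w8')
cv2.imwrite('pics/w8a.png',cv2.resize(im[170:310,180:320],None,fx=4,fy=4,interpolation=cv2.INTER_CUBIC))
cv2.imwrite('pics/s8.png',cv2.resize(eyes.camera('scene')[140:270,200:340],None,fx=4,fy=4))
"
```

```text
12.7 [635.7  -2.3 261.1] [-1.7995e+02 -2.0000e-02  9.9480e+01] [ 0.6  0.7 -2.7] 20.7
```

View pics/w8a.png

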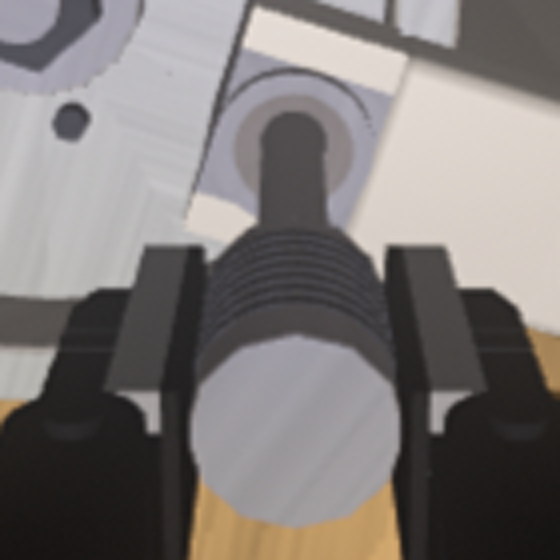

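View pics/s8.png

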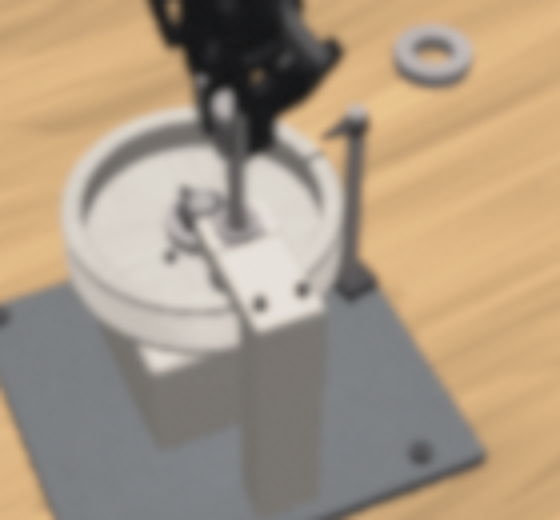

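Request:
carry_out(increments="0 0 -0.004 0;0 0 -0.004 0;0 0 -0.004 0;0 0 -0.004 0;0 0 0 0")

```text
time: 13.3
ee_pos: [635.6, -2.3, 244.7]
ee_rot: [-3.14, -0.0, 1.736]
contact_force: [0.6, -0.3, -1.8]
opening: 20.6
```

Request:
carry_out(increments="0 0 -0.004 0;0 0 -0.004 0;0 0 -0.004 0;0 0 -0.002 0;0 0 0 0")

```text
time: 13.8
ee_pos: [635.8, -2.4, 231.2]
ee_rot: [-3.141, -0.0, 1.736]
contact_force: [-0.2, 1.4, -1.8]
opening: 20.4
```

Request:
carry_out(increments="0 0 -0.003 0;0 0 -0.003 0;0 0 -0.001 0;0 0 0 0;0 0 0 0")

```text
time: 14.3
ee_pos: [635.8, -2.4, 224.6]
ee_rot: [-3.141, -0.0, 1.736]
contact_force: [-0.4, 0.8, -3.4]
opening: 20.6
```

Request:
carry_out(increments="0 0 0 0;0 0 0 0;0 0 0 0;0 0 0 0;0 0 0 0", jaw=0, grip_force=20)

```text
time: 14.8
ee_pos: [636.0, -2.4, 225.0]
ee_rot: [3.141, 0.0, 1.736]
contact_force: [0.1, 0.1, 0.2]
opening: 42.8
```

```bash
python3 -c "
from h import *
s,im=snap('w9')
cv2.imwrite('pics/w9a.png',cv2.resize(im[150:350,150:360],None,fx=3,fy=3,interpolation=cv2.INTER_CUBIC))
"
```

```text
14.8 [636.   -2.4 225. ] [1.7998e+02 1.0000e-02 9.9480e+01] [0.1 0.1 0.2] 42.8
```

View pics/w9a.png

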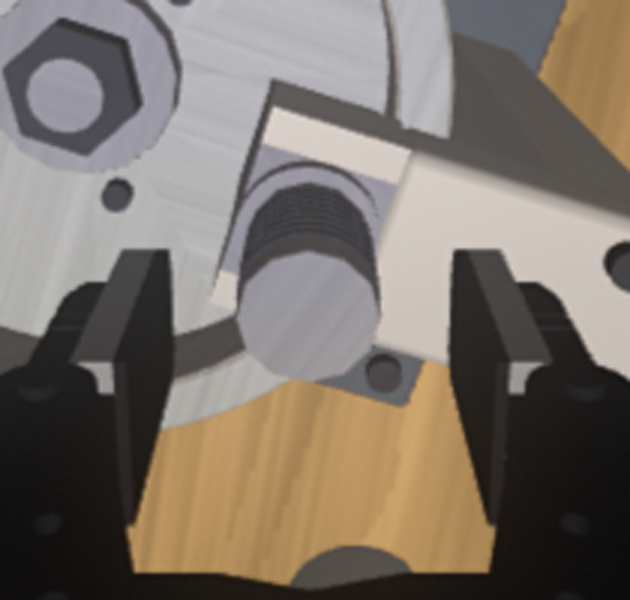

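```bash
python3 -c "
from h import *
np.set_printoptions(precision=2,suppress=True)
s=json.load(open('pics/w9.json'));c=pose('wrist',s)
for z in (232,244): print(z,proj(c,[[635.2,-2.4,z],[646.2,-2.4,z],[624.2,-2.4,z]]))
"
```

```text
232 [[252.79 256.41]
 [277.02 260.09]
 [228.4  252.7 ]]
244 [[252.78 269.75]
 [279.05 273.69]
 [226.32 265.78]]
```

Request:
carry_out(increments="0 0 0.01 0;0 0 0.02 0;0 0 0.03 0;0 0 0.03 0;0 0 0.02 0")

```text
time: 15.35
ee_pos: [636.6, -2.4, 338.7]
ee_rot: [3.138, 0.001, 1.736]
contact_force: [-0.2, 0.5, 1.0]
opening: 42.9
```

Request:
carry_out(increments="-0.03 -0.03 0.01 0;-0.03 -0.03 0.01 0;-0.03 -0.03 0.01 0;0 0 0 0;0 0 0 0")

```text
time: 15.85
ee_pos: [545.8, -92.9, 366.4]
ee_rot: [3.139, 0.001, 1.735]
contact_force: [0.3, 0.6, -0.6]
opening: 42.9
```

```bash
python3 -c "
from h import *
s,im=snap('w10')
cv2.imwrite('pics/w10a.png',cv2.resize(im,None,fx=1.5,fy=1.5,interpolation=cv2.INTER_CUBIC))
cv2.imwrite('pics/s10.png',cv2.resize(eyes.camera('scene')[140:290,190:340],None,fx=4,fy=4,interpolation=cv2.INTER_CUBIC))
cv2.imwrite('pics/t10.png',cv2.resize(eyes.camera('top')[140:240,215:315],None,fx=6,fy=6,interpolation=cv2.INTER_CUBIC))
"
```

```text
15.85 [545.8 -92.9 366.4] [1.7985e+02 4.0000e-02 9.9390e+01] [ 0.3  0.6 -0.6] 42.9
```

View pics/w10a.png

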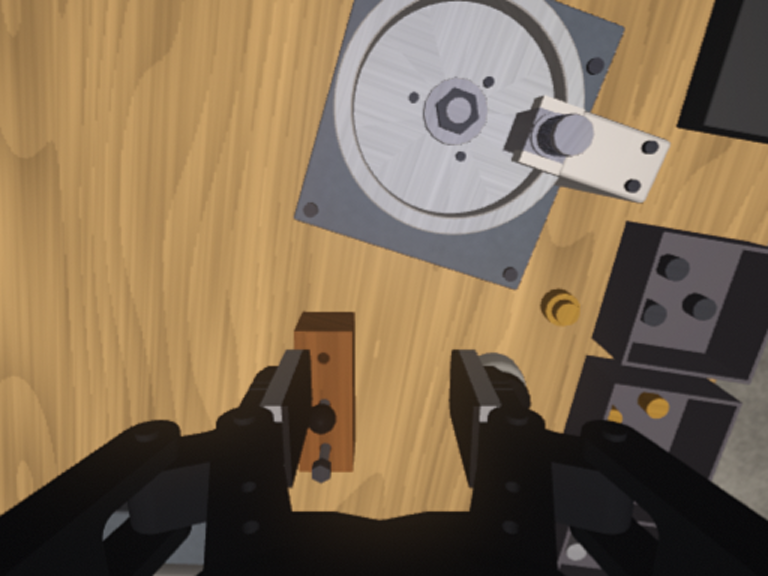

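View pics/s10.png

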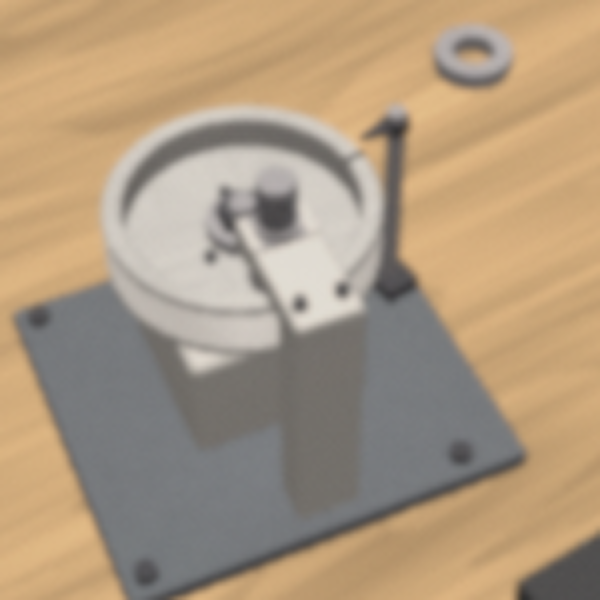

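View pics/t10.png

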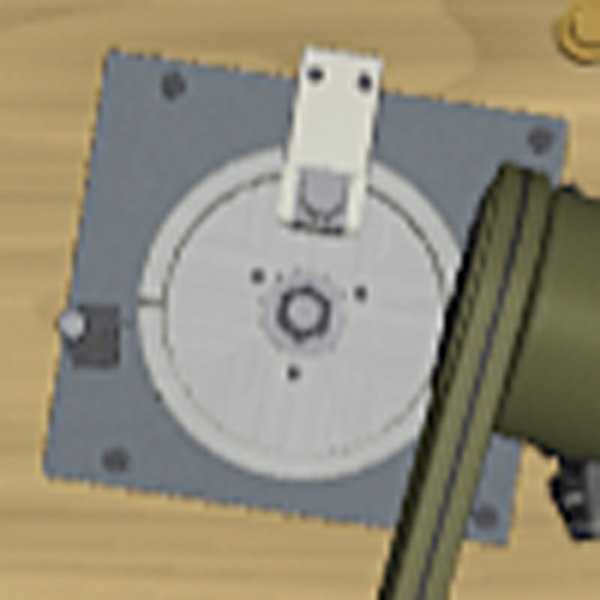

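Request:
carry_out(increments="0.012 0.032 -0.006 -3;0.012 0.032 -0.006 -3;0.012 0.032 -0.006 -4;0 0 0 0;0 0 0 0")

```text
time: 16.5
ee_pos: [582.2, 4.9, 345.7]
ee_rot: [-3.139, 0.0, 1.565]
contact_force: [0.4, -0.4, -0.0]
opening: 42.7
```

Request:
carry_out(increments="0 0 0 0;0 0 0 0;0 0 0 0;0 0 0 0;0 0 0 0")

```text
time: 17.0
ee_pos: [581.9, 3.2, 347.0]
ee_rot: [3.141, 0.0, 1.561]
contact_force: [0.0, -0.1, 0.8]
opening: 42.6
```

```bash
python3 -c "
from h import *
s,im=snap('w11')
cv2.imwrite('pics/w11b.png',cv2.resize(im[20:240,150:430],None,fx=2.8,fy=2.7,interpolation=cv2.INTER_CUBIC))"
```

```text
17.0 [581.9   3.2 347. ] [179.98   0.    89.44] [ 0.  -0.1  0.8] 42.6
```

View pics/w11b.png

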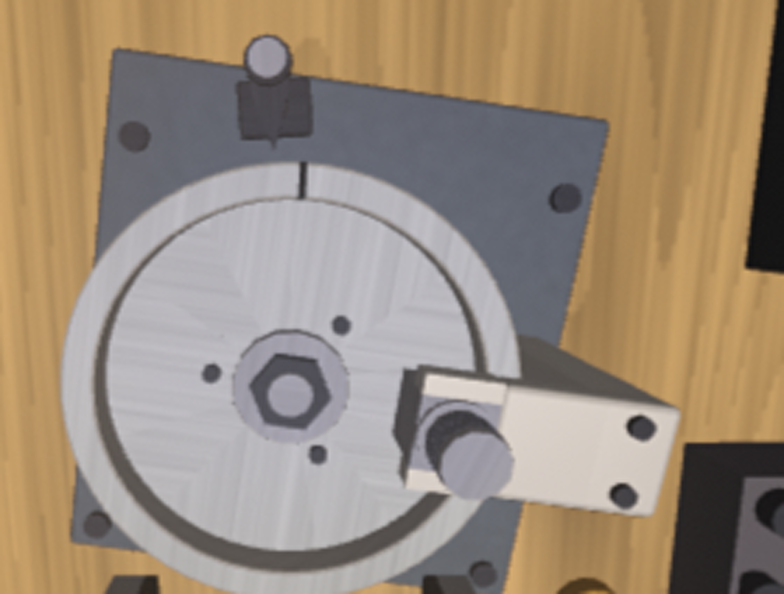

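```bash
python3 - <<'E'
from h import *
np.set_printoptions(precision=2,suppress=True)
s=json.load(open('pics/w11.json'));c=pose('wrist',s)
B=lambda u,v:((u+.5)/2.8+150-.5,(v+.5)/2.7+20-.5)
l=plane(c,B(304,163),164);t=plane(c,B(274,147),164);print(l,t,np.linalg.norm(l-t))
cs=pose('scene'); u=lambda a,b:((a+.5)/4+189.5,(b+.5)/4+139.5)
rs=ray(cs,u(279,181)); 
print(tri(ray(c,B(476,468)),rs))
s0=json.load(open('pics/w10.json'));c0=pose('wrist',s0)
A=lambda u,v:((u+.5)/1.5-.5,(v+.5)/1.5-.5)
print(tri(ray(c0,A(572,135)),rs),tri(ray(pose('top'),((322+.5)/6+214.5,(192+.5)/6+139.5)),rs))
for z in (232,244): print(z,proj(cs,[635.2,-2.4,z])[0],[plane(c,B(476,468),z)])
E
```

```text
[586.86  87.58 164.  ] [576.99  92.88 164.  ] 11.20353202120371
(array([635.44,  -2.  , 231.2 ]), [np.float64(0.9456462133558551), np.float64(0.9456462133559445)])
(array([635.02,  -1.71, 230.1 ]), [np.float64(0.9384979960726447), np.float64(0.9384979960726435)]) (array([635.94,  -2.06, 231.42]), [np.float64(0.7304865123885349), np.float64(0.7304865123885987)])
232 [258.7  184.56] [array([634.73,  -2.55, 232.  ])]
244 [258.61 180.53] [array([632.26,   0.89, 244.  ])]
```

```bash
python3 -c "
from plant import ticket
print(ticket.finish_job())"
```

```text
the job is handed in; nothing more can be done
None
```

The spindle is locked and the job is handed in at about 17 s of the 61 s limit. My last checks show the locking pin fully home in the bush.

- **Turning the pulley:** I pinched the rim and turned it about 60° clockwise. I set the angle from where I had measured the lock hole and the bush, rather than only from the pointer.
- **Placing the pin:** I took the plain-headed pin from the rack, lowered it into the bush and let go with its foot just above the web. It dropped straight in, so no rocking was needed. The force on the tool stayed at a few newtons throughout.

**Last checks before handing in:**
- **Pin seated:** three pairs of views put the top of the head at 230 to 231 mm. Fully home should read 232 mm, and resting on the web 244 mm. No shank shows under the head, and the pin looks upright.
- **Line to pointer:** 11.2 mm measured, against the 13 mm limit. The line stands about 6.7° past the pointer, so this margin is the smallest of all.
- **Bench and arm:** the ball pin, hex drift, spacer and bearing looked unmoved. I did not look again at the wrench, and the jar was partly hidden. The gripper was open and clear of everything.

**Disagreement:** the line moved about 61.4°, where the hole measurement called for 60.2°. That is within the pin's play. The estimates of the axis and bush positions differed by 1 to 2 mm between cameras, as the calibration allows.

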